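# Fetch a lost nut from under a wire rack with a reacher

## Task

A hexagon nut has rolled under the low wire rack. Take hold of the reacher by its grip and trigger, slide its open jaws under the rack on either side of the nut, squeeze the trigger so that the jaws close on the nut, draw the gripped nut right out onto the bench in front of the rack, then let go so that the jaws spring open and the nut lies free. Leave the reel, the tin and the bolt where they are.

Things in the scene. Friction and masses are not known exactly. Their poses are not given: they have to be found in the camera images.
- reacher_grip (a point): Middle of the grip of the reacher (pick-up tool, 0.33 kg, 270 mm long), which lies flat on the bench and is used so, slid along it; 23 mm above the bench. x points along the tool to the jaws, z up. Two upright bars run along x: black fixed bar, outer face at y = -28 mm, 46 mm high; metal trigger bar, outer face at y = +28 mm. Pinch both from above within 25 mm of here; squeezing shuts the jaws.
- trigger_face (a point): Middle of the outer face of the reacher's trigger bar (72 mm long along x, 40 mm high, top 46 mm above the bench); y points out of the face, away from the fixed bar.
- reacher_jaw_centre (a point): Point midway between the reacher's jaw pads, 190 mm ahead of reacher_grip along the tool's x, 10 mm above the bench: the nut's centre belongs here when the jaws close. Open, the jaws leave 60 mm between their lips, are 85 mm wide over all, end 25 mm ahead of this point and are under 20 mm high. Their inturned lips keep the nut from slipping out when the tool is drawn back.
- trigger (a joint): How far the trigger bar is squeezed in, m: 0 released (jaws open), 0.018 fully in. A spring pushes it out with 4 N at 0, 10 N at 0.018. The jaws turn 20 rad per m through a slightly springy link and meet the nut at about 0.012; squeezing on to the stop (about 25 N) only tightens the grip. 2 to 5 mm of squeeze holds the tool for sliding, with over 40 mm still between the lips.
- jaw_left: Left (+y) jaw of the reacher, aluminium with a dark rubber pad, 17 mm high; origin at its pivot, 130 mm ahead of the grip and 12 mm left of the tool's middle. Both jaws swing inward alike.
- jaw_right: Right (-y) jaw of the reacher, the mirror image of the left one.
- nut_centre (a point): Centre of the brown hexagon nut, about 32 mm across and 14 mm high, 50 g, lying flat on the bench under the rack; this point is 7 mm above the bench.
- rack: Low steel wire rack fixed to the bench, 280 mm wide (y), 100 mm deep (x), 57 mm high, 50 mm clear beneath; origin at bench level under its middle; x points from its open front (edge at x = -50 mm) to its back, which a plate closes. Side legs at y = +-140 mm. A pencil lies fixed on it, towards the back.
- reel: White flanged line reel, 46 mm across, 33 mm high, standing under the rack beside the nut, 90 mm or more from it; origin at its foot. To be left alone.
- tin: Round grease tin with a red lid, 69 mm across, 60 mm high, on the bench in front of the rack, to the left (not the like one far behind); origin at its foot. To be left alone.
- bolt: Steel bolt standing on its head, 70 mm high, on the bench to the right; origin at its foot. To be left alone.

How it is judged:
By the outcome, as a careful person would: the job done as asked, in the order asked, and still so for the second after the job is handed in, with the robot touching nothing.
It also fails if it takes over 54 s, if anything falls off the work surface, if the arm or the gripper's body presses on something with over 40 N, if the wrist force passes 120 N, or if a joint passes its speed limit or range.

## Robot

A 6-joint arm with a two-finger parallel gripper is mounted at the origin on the work surface; the furniture and walls round the work are solid. World frame = base frame: x ahead of the robot, y to its left, z up, the work surface at z = 0. Lengths are in m, angles in rad, forces in N, time in s.
With the tool pointing down it reaches from about 0.325 to 0.9 m from the base axis. Payload 3.5 kg.
Tool frame: the origin (TCP) lies midway between the tips of the shut fingers; the grasp point (between the pads) lies 19 mm behind it; z points along the fingers, y is the line along which they close (so a half turn about z gives the same grasp; the last joint's range is limited). The gripper opens to 85 mm and grips with 20 to 120 N. Pads are 22 mm wide; open, the fingers measure 114 mm over their backs; the gripper's body (76 mm by 85 mm) begins 54 mm behind the grasp point. The pads swing forward as they close: fully open they stand 13 mm farther back than shut.
Start: joints at [1.115, 0.276, -0.026, 1.268, 0, 1.467], TCP at [0.216, 0.587, 0.231] pointing down, gripper open.
Joint ranges: [-3.12, 3.12], [-0.85, 1.88], [-1.08, 1.24], [-1.95, 2.15], [-1.57, 1.53], [-3.14, 3.14]. Speed limits (rad/s): [2.57, 2.57, 3.14, 3.14, 3.14, 3.14].

## Interface

Orientations are given as a rotation vector (axis times angle).
In Python, from workcell import observe, imaging, job, nets gives the robot as it stands. The module is installed in compiled form; this text tells all that it offers.
- The arm moves only by the shell command python3 -m jog 'ROWS' [FORCE]. ROWS is JSON, a list of rows, each a list of 7 numbers: the shift along the tool's x, y, z in m, then the turn, a rotation vector about the tool's x, y, z in degrees, then the opening, from -1 (shut) to 1 (fully open). In form: [[dx, dy, dz, wx, wy, wz, fingers], ...]. A call has 1 to 10 rows; each row shifts and turns the commanded pose from where the row before left it, along the tool's axes as they then stand; what a row does not reach is not made up. A row lasts 1/8 s, in which the tool goes at most 62.5 mm and 10.7 degrees, less where a joint would pass 70% of its speed; a pose out of reach is approached as far as the arm can. A call with a gripper value outside its range is refused whole. The fingers move at their own pace and stop on an object; FORCE is the grip in N (left out, the last holds). Time passes only in rows, so rows that do not move let the fingers close. It gives the time, the measured TCP pose, the force, the opening and the grip force at its end, in the units of the state.
- observe(): the state, without advancing time (a new reading comes with each control period).
- imaging.get_image(name): name is "scene" or "top" or "wrist"; returns a dict with "color" (400x640x3 uint8, red, green, blue), "range_z" (400x640 float32, m along the optical axis (not along the pixel's ray), 0 where there is no reading), "fovy" (degrees; the focal length in pixels is half the picture's height over the tangent of half this angle, whatever the lens; pixels are square), "cx", "cy" (the principal point, pixels), "D" ([k1, k2, p1, p2, k3] as OpenCV has them; the pictures are not rectified), "T" (4x4, takes a point from camera to world coordinates); the wrist camera has in their place "T_tool_cam" (4x4, takes a point from camera to tool coordinates, whose origin is the TCP and whose axes are the flange's). Camera axes: x right, y down, z forward; pixel columns grow to the right and rows downward; lengths in m; the calibration is good to about 2 mm. A picture is of the moment at which its call begins: read the wrist's pose just before it.
- job.job_done(): hands the job in; it is judged then, once.
Trained networks look in a picture, given as the dict that the camera call returned (one of the last four; its "shot" number tells which), for a name from the list of things; names that differ only in an ending like _2 or _b are one class to them, and where a whole thing is asked for, a point or a joint stands for the part that bears it (a point fixed in the world has none). Each returns a list of dicts, best first, with "confidence" (0 to 1); they miss things now and then, are a little off and sometimes report something else, mostly with a low value. They report only what shows in the picture. A call takes as long as a camera call.
- nets.outline_of(label, picture): "pixels" (400x640 bool, what is visible of it) and "position" ([row, column] in pixels, amid what is visible of it).
The state is a dict: "t": time; "joints": joint angles; "qvel": joint speeds; "joint_torque": joint torques, N m; "position": TCP position; "tool_rot": TCP orientation; "force": force on the tool from outside, world axes, zero at the start; "moment": the same for the moment, N m; "opening": finger opening in m; "gripper_force": force on a finger pad.
Only numpy, scipy, OpenCV 4.12 (cv2) and the standard library are available. Lean on these libraries where they do the work, as an engineer would, in place of code of your own. Each camera call takes 0.05 s, during which the arm holds its last target. There are 200 camera calls.

## Working session

There is one attempt and no reset: what is moved stays moved. The work goes in short steps, Python scripts to look and compute and a shell command to move; the robot and the scene stay as the last step left them, time stands still between calls to the robot, and variables do not carry over. Pictures are saved under pics/ and viewed, at most 11 in all, crops included, and the job is handed in when it is done.

```bash
mkdir -p pics; cat > h.py <<'E'
import numpy as np, cv2
from workcell import observe, imaging, job, nets
from scipy.spatial.transform import Rotation as R
def pose():
    s=observe(); T=np.eye(4); T[:3,:3]=R.from_rotvec(s['tool_rot']).as_matrix(); T[:3,3]=s['position']; return T
def shot(name):
    P=pose(); im=imaging.get_image(name)
    im['W']=P@im['T_tool_cam'] if name=='wrist' else im['T']
    return im
def ray(im,uv):
    f=200/np.tan(np.radians(im['fovy'])/2); K=np.array([[f,0,im['cx']],[0,f,im['cy']],[0,0,1]])
    return cv2.undistortPoints(np.array(uv,float).reshape(-1,1,2),K,np.array(im['D'],float)).reshape(-1,2)
def pts(im,mask):
    m=mask&(im['range_z']>0); r,c=np.nonzero(m)
    n=ray(im,np.c_[c,r]); z=im['range_z'][r,c][:,None]
    return np.c_[n*z,z]@im['W'][:3,:3].T+im['W'][:3,3]
def onplane(im,uv,h):
    n=ray(im,uv); d=np.c_[n,np.ones(len(n))]@im['W'][:3,:3].T; o=im['W'][:3,3]
    return o+d*((h-o[2])/d[:,2])[:,None]
def save(im,name): cv2.imwrite('pics/'+name,im['color'][:,:,::-1])
E
python3 - <<'E'
from h import *
np.set_printoptions(precision=4,suppress=True)
for cam in ['top','scene']:
    im=shot(cam); save(im,cam+'0.png'); print(cam,im['W'][:3,3])
    for l in ['reacher_grip','trigger_face','jaw_left','jaw_right','nut_centre','rack','reel','tin','bolt']:
        for d in nets.outline_of(l,im)[:2]:
            p=pts(im,d['pixels'])
            print(l,round(d['confidence'],2),np.round(d['position']),d['pixels'].sum(), np.median(p,0) if len(p) else None, p.min(0) if len(p) else '',p.max(0) if len(p) else '')
print(observe())
E
```

```text
top [ 0.4977 -0.0281  1.2354]
reacher_grip 0.88 [234. 357.] 786 [ 0.4577 -0.1453  0.0229] [ 0.3801 -0.2419 -0.0046] [0.5699 0.0077 0.0523]
reacher_grip 0.21 [222. 321.] 53 [ 0.4913 -0.0317  0.0157] [ 0.4767 -0.059  -0.0023] [0.5059 0.0047 0.0225]
trigger_face 0.56 [254. 370.] 69 [ 0.4005 -0.1763  0.0455] [ 0.3804 -0.201   0.0401] [ 0.4206 -0.147   0.0509]
jaw_left 0.5 [222. 321.] 52 [ 0.4899 -0.0332  0.0155] [ 0.4767 -0.059  -0.0045] [0.5088 0.0047 0.0225]
jaw_right 0.51 [202. 329.] 87 [ 0.5416 -0.061   0.0145] [ 0.5134 -0.0893 -0.0032] [ 0.5699 -0.0334  0.0229]
nut_centre 0.4 [144. 362.] 55 [ 0.7302 -0.1401  0.0133] [ 0.7128 -0.1556 -0.0033] [ 0.7399 -0.1272  0.0571]
rack 0.67 [128. 328.] 1390 [ 0.7652 -0.0529  0.0557] [ 0.6775 -0.2189 -0.0064] [0.8021 0.0704 0.0722]
reel 0.41 [146. 316.] 146 [ 0.7175 -0.0131  0.0334] [ 0.6955 -0.0336 -0.0028] [0.734  0.0054 0.0603]
tin 0.74 [193. 436.] 70 [ 0.5697 -0.3686  0.0355] [ 0.5607 -0.3794  0.0039] [ 0.5822 -0.3614  0.0733]
tin 0.73 [206. 206.] 500 [0.5232 0.3008 0.0581] [ 0.4909  0.2734 -0.003 ] [0.5555 0.3406 0.0652]
scene [ 0.108  -0.538
[... 731 characters left out ...]
] [0.7374 0.0063 0.0555]
tin 0.81 [145. 244.] 517 [0.5123 0.2887 0.0528] [ 0.4859  0.2699 -0.0043] [0.5508 0.3701 0.0618]
bolt 0.58 [287. 433.] 158 [ 0.5656 -0.3775  0.0336] [ 0.5577 -0.3867  0.0048] [ 0.5815 -0.3662  0.0732]
{'t': 1.0, 'joints': array([ 1.1146,  0.2764, -0.0264,  1.268 , -0.    ,  1.4674]), 'qvel': array([-0.0012,  0.0008,  0.0001,  0.0015, -0.0007, -0.0011]), 'joint_torque': array([  0.0008, -44.5499,  29.5574,   0.0008,  -0.0002,  -0.    ]), 'position': array([0.2159, 0.5865, 0.2313]), 'tool_rot': array([0.5512, 3.0928, 0.    ]), 'force': array([-0.0428, -0.1108, -0.2751]), 'moment': array([-0.0122, -0.001 ,  0.0087]), 'gripper_force': 0.0, 'opening': 0.08535889570306453}
```

```bash
cd pics; ls
```

```text
scene0.png
top0.png
```

View pics/top0.png

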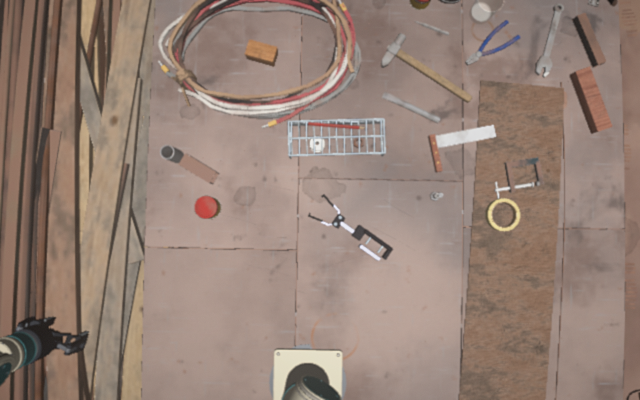

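View pics/scene0.png

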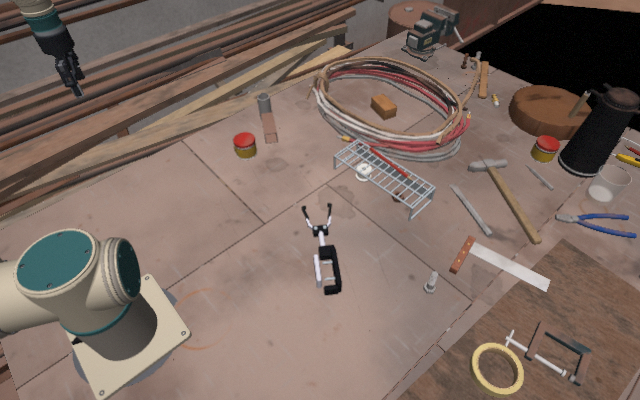

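The top view shows the reacher from about (390,255) to (315,205), pointing up-left, the nut at (362,144), the reel at (316,146), the tin at (206,206) and the bolt at (436,196). The scene view agrees. Next I go above the grip.

```bash
python3 -m jog '[[-0.0266,-0.0415,0,0,0,0,1],[-0.0266,-0.0415,0,0,0,0,1],[-0.0266,-0.0415,0,0,0,0,1],[-0.0266,-0.0415,0,0,0,0,1],[-0.0266,-0.0415,0,0,0,0,1],[-0.0266,-0.0415,0,0,0,0,1],[-0.0266,-0.0415,0,0,0,0,1],[-0.0266,-0.0415,0,0,0,0,1]]'
python3 -m jog '[[-0.0266,-0.0415,0,0,0,0,1],[-0.0266,-0.0415,0,0,0,0,1],[-0.0266,-0.0415,0,0,0,0,1],[-0.0266,-0.0415,0,0,0,0,1],[-0.0266,-0.0415,0,0,0,0,1],[-0.0266,-0.0415,0,0,0,0,1],[-0.0266,-0.0415,0,0,0,0,1],[-0.0266,-0.0415,0,0,0,0,1]]'
python3 -m jog '[[0,0,0,0,0,-10,1],[0,0,0,0,0,-10,1],[0,0,0,0,0,-10,1],[0,0,0,0,0,-10,1],[0,0,0,0,0,-10,1],[0,0,0,0,0,-10,1],[0,0,0,0,0,-10,1],[0,0,0,0,0,0,1]]'
python3 - <<'E'
from h import *
np.set_printoptions(precision=4,suppress=True)
im=shot('wrist'); save(im,'w1.png'); print(pose())
for l in ['reacher_grip','trigger_face','jaw_left','jaw_right','nut_centre','rack']:
    for d in nets.outline_of(l,im)[:2]:
        p=pts(im,d['pixels'])
        print(l,round(d['confidence'],2),np.round(d['position']),d['pixels'].sum(), np.median(p,0) if len(p) else None, p.min(0) if len(p) else '',p.max(0) if len(p) else '')
E
```

```text
t: 2.0
position: [0.3011, 0.2, 0.2316]
tool_rot: [0.55, 3.092, 0.001]
force: [0.1, -0.1, -0.6]
opening: 0.0855
gripper_force: 0.0
t: 3.0
position: [0.3861, -0.1855, 0.2316]
tool_rot: [0.552, 3.092, -0.0]
force: [0.1, 0.7, 0.0]
opening: 0.0859
gripper_force: 0.0
t: 4.0
position: [0.3859, -0.1837, 0.2314]
tool_rot: [-1.319, 2.851, -0.0]
force: [-0.1, 0.5, -0.7]
opening: 0.0854
gripper_force: 0.0
[[-0.6479 -0.7617  0.0002  0.3859]
 [-0.7617  0.6479 -0.0001 -0.1837]
 [-0.     -0.0002 -1.      0.2314]
 [ 0.      0.      0.      1.    ]]
reacher_grip 0.87 [219. 298.] 4589 [ 0.4432 -0.1621  0.0242] [ 0.375  -0.2451 -0.0026] [0.5681 0.009  0.0482]
trigger_face 0.7 [298. 291.] 199 [ 0.5345 -0.068   0.0161] [ 0.5115 -0.0893 -0.0015] [ 0.5671 -0.0344  0.0193]
trigger_face 0.6 [184. 313.] 735 [ 0.3957 -0.1833  0.0452] [ 0.375  -0.2086 -0.0021] [ 0.4199 -0.1479  0.0482]
jaw_left 0.58 [297. 334.] 333 [ 0.4897 -0.0322  0.0156] [ 0.4741 -0.0672 -0.0019] [0.51   0.0045 0.0188]
jaw_right 0.54 [306. 291.] 293 [ 0.5417 -0.0611  0.0159] [ 0.5094 -0.0897 -0.0013] [ 0.5785 -0.0226  0.0193]
jaw_right 0.42 [186. 315.] 705 [ 0.3956 -0.1805  0.0453] [ 0.375  -0.2086 -0.0021] [ 0.4316 -0.1335  0.0482]
rack 0.85 [384. 148.] 865 [ 0.7612 -0.1125  0.0545] [ 0.687  -0.2183 -0.0014] [ 0.8395 -0.0644  0.0671]
```

View pics/w1.png

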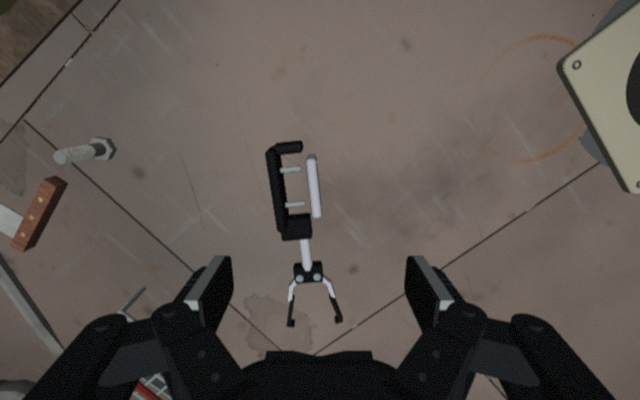

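The wrist view shows the trigger bar (pale) at (313,187), the black bar at (275,190) and the jaws at (291,322) and (339,318). Now I fit the tool pose.

```bash
cat > fit.py <<'E'
from h import *
np.set_printoptions(precision=4,suppress=True)
def best(l,im,near=None):
    D=nets.outline_of(l,im); return D
def fit(im):
    D=nets.outline_of('reacher_grip',im); p=pts(im,D[0]['pixels'])
    J=[]
    q=p[(p[:,2]>0.038)&(p[:,2]<0.053)]           # tops of both bars
    lo=p[(p[:,2]>0.008)&(p[:,2]<0.022)]          # jaws, shaft
    g=q[:,:2].mean(0); v=np.median(lo[:,:2],0)-g; psi=np.arctan2(v[1],v[0])
    for _ in range(5):
        e=np.array([np.cos(psi),np.sin(psi)]); n=np.array([-e[1],e[0]])
        y=(q[:,:2]-g)@n; x=(q[:,:2]-g)@e
        ym=(np.percentile(y,1)+np.percentile(y,99))/2
        tr=q[y>ym+8e-3]; 
        c=tr[:,:2].mean(0); u,s,vt=np.linalg.svd(tr[:,:2]-c,full_matrices=False)
        a=vt[0]*np.sign(vt[0]@e); psi=np.arctan2(a[1],a[0])
    xt=(tr[:,:2]-g)@e; xc=(np.percentile(xt,1)+np.percentile(xt,99))/2
    print('len trig',np.ptp(xt),'width',np.percentile(y,99)-np.percentile(y,1),'n',len(tr),len(q))
    grip=g+e*xc+n*((np.percentile(y,1)+np.percentile(y,99))/2)
    return grip,psi,lo,p
E
python3 - <<'E'
from fit import *
for cam in ['wrist','scene','top']:
    im=shot(cam); g,psi,lo,p=fit(im); e=np.array([np.cos(psi),np.sin(psi)]); n=np.array([-e[1],e[0]])
    print(cam,'grip',g,'psi',np.degrees(psi),'jawc',g+.19*e)
    L=np.c_[(p[:,:2]-g)@e,(p[:,:2]-g)@n]; f=L[L[:,0]>.15]; print(' fwd max',L[:,0].max(),'back',L[:,0].min(),'jaw y',f[:,1].min(),f[:,1].max())
    for l in ['rack','nut_centre','reel']:
        for d in nets.outline_of(l,im)[:1]:
            if l=='rack':
                q=pts(im,d['pixels']); q=q[(q[:,2]>.047)&(q[:,2]<.062)]; r=cv2.minAreaRect(q[:,:2].astype(np.float32)); print(' rack',r)
            else:
                r,c=d['position']; print(' ',l,d['confidence'],onplane(im,[[c,r]],.007 if 'nut' in l else .0165))
P=pose(); print(P)
E
```

```text
Traceback (most recent call last):
  File "fit.py", line 6, in fit
    D=nets.outline_of('reacher_grip',im); p=pts(im,D[0]['pixels'])
                                                   ~^^^
IndexError: list index out of range
```

```bash
sed -i "s/^    D=nets.outline_of('reacher_grip',im); /    D=nets.outline_of('reacher_grip',im) or nets.outline_of('trigger',im) or nets.outline_of('reacher_jaw_centre',im);print(D[0]['confidence']);/" fit.py
python3 - <<'E'
from fit import *
for cam in ['wrist','wrist','scene','top']:
  try:
    im=shot(cam); 
    g,psi,lo,p=fit(im); e=np.array([np.cos(psi),np.sin(psi)]); n=np.array([-e[1],e[0]])
    print(cam,'grip',g,'psi',np.degrees(psi),'jawc',g+.19*e)
    L=np.c_[(p[:,:2]-g)@e,(p[:,:2]-g)@n]; f=L[L[:,0]>.15]; print(' fwd max',L[:,0].max(),'back',L[:,0].min(),'jaw y',f[:,1].min(),f[:,1].max())
  except Exception as ex: print(cam,ex)
  for l in ['rack','nut_centre','reel']:
        for d in nets.outline_of(l,im)[:1]:
            if l=='rack':
                q=pts(im,d['pixels']); q=q[(q[:,2]>.047)&(q[:,2]<.062)]; r=cv2.minAreaRect(q[:,:2].astype(np.float32)); print(' rack',r)
            else:
                r,c=d['position']; print(' ',l,d['confidence'],onplane(im,[[c,r]],.007 if 'nut' in l else .0165))
E
```

```text
0.83
len trig 0.07128122262901762 width 0.05541683566230968 n 621 1516
wrist grip [ 0.4163 -0.1902] psi 55.56403059850363 jawc [ 0.5238 -0.0335]
 fwd max 0.22482276637719942 back -0.052903964243087874 jaw y -0.041374195414593556 0.04027799085471928
 rack ((0.7260329723358154, -0.14770165085792542), (0.1531367003917694, 0.04698818176984787), 47.74685287475586)
  nut_centre 0.37 [[ 0.586  -0.3851  0.007 ]]
0.97
len trig 0.07114607559060768 width 0.055379228188306415 n 622 1513
wrist grip [ 0.4163 -0.1904] psi 55.606384560779716 jawc [ 0.5236 -0.0336]
 fwd max 0.2262332416145794 back -0.05235457211148819 jaw y -0.04572609330728765 0.041815824204722844
  reel 0.42 [[ 0.5368 -0.072   0.0165]]
0.61
len trig 0.06880862592486933 width 0.05542820096239572 n 141 337
scene grip [ 0.4155 -0.1899] psi 55.7796096630095 jawc [ 0.5224 -0.0328]
 fwd max 0.21028206508801606 back -0.05077825776197629 jaw y -0.03334659771920511 0.038463601476216365
 rack ((0.734859824180603, -0.072919562458992), (0.10895375162363052, 0.28424543142318726), 2.7209982872009277)
  nut_centre 0.64 [[ 0.731  -0.1382  0.007 ]]
  reel 0.55 [[ 0.7233 -0.01    0.0165]]
0.59
len trig 0.06210650375345834 width 0.052425880339664915 n 58 165
top grip [ 0.4206 -0.1851] psi 55.60565928740596 jawc [ 0.528  -0.0283]
 fwd max 0.20516091435725026 back -0.05553876394425208 jaw y -0.03980284014281549 -0.025398268898733704
 rack ((0.7368259429931641, -0.07207190990447998), (0.1071094200015068, 0.2851904630661011), 2.4202921390533447)
  nut_centre 0.58 [[ 0.7286 -0.157   0.007 ]]
  reel 0.42 [[ 0.7144 -0.0126  0.0165]]
```

```bash
python3 -m jog '[[0,0,0,0,0,-6,1],[-0.0117,-0.0288,0.03,0,0,0,1],[0,0,0.045,0,0,0,1],[0,0,0.045,0,0,0,1],[0,0,0.045,0,0,0,1],[0,0,0.03,0,0,0,1],[0,0,0.024,0,0,0,1],[0,0,0,0,0,0,1]]' 20
python3 - <<'E'
from fit import *
print(pose()); 
im=shot('wrist');save(im,'w2.png')
E
```

```text
t: 6.45
position: [0.4145, -0.189, 0.0107]
tool_rot: [1.469, -2.775, -0.006]
force: [0.2, -0.4, -0.1]
opening: 0.0852
gripper_force: 0.0
[[-0.5623 -0.8269 -0.004   0.4145]
 [-0.8269  0.5623  0.0025 -0.189 ]
 [ 0.0001  0.0047 -1.      0.0107]
 [ 0.      0.      0.      1.    ]]
```

View pics/w2.png

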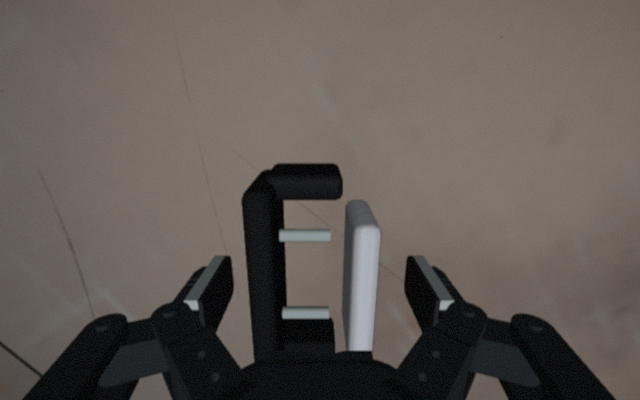

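Both bars lie between the fingers (black at x≈265, trigger at x≈362). I close lightly.

```bash
python3 -m jog '[[0,0,0,0,0,0,0.4],[0,0,0,0,0,0,0.3],[0,0,0,0,0,0,0.23],[0,0,0,0,0,0,0.23],[0,0,0,0,0,0,0.23]]' 20
```

```text
t: 7.12
position: [0.4185, -0.1916, 0.0142]
tool_rot: [-1.469, 2.775, -0.007]
force: [0.1, -0.1, 6.3]
opening: 0.0525
gripper_force: 5.6
```

```bash
python3 -m jog '[[0,0,0,0,0,0,0.23]]'; python3 -m jog '[[0,0,-0.002,0,0,0,0.23],[0,0,0,0,0,0,0.23]]'
python3 - <<'E'
from fit import *
print(pose())
for cam in ['scene']:
    im=shot(cam); g,psi,lo,p=fit(im); e=np.array([np.cos(psi),np.sin(psi)])
    print(g,np.degrees(psi),p[:,2].max(),g+.19*e)
im=shot('wrist');q=pts(im,im['range_z']<.3)
E
```

```text
t: 7.25
position: [0.4185, -0.1916, 0.0142]
tool_rot: [-1.468, 2.775, -0.007]
force: [0.9, -0.6, 7.0]
opening: 0.0526
gripper_force: 5.6
t: 7.5
position: [0.416, -0.1901, 0.0143]
tool_rot: [1.469, -2.777, -0.0]
force: [0.4, -1.5, -1.6]
opening: 0.0527
gripper_force: 5.4
[[-0.5625 -0.8268 -0.0003  0.416 ]
 [-0.8268  0.5625  0.     -0.1901]
 [ 0.0001  0.0002 -1.      0.0143]
 [ 0.      0.      0.      1.    ]]
0.9
len trig 0.06231543356343322 width 0.05300776311786303 n 127 208
[ 0.4043 -0.2051] -123.87428838786848 0.082084097922272 [ 0.2984 -0.3628]
```

```bash
python3 -m jog '[[0,0,0,0,0,3,0.23],[0,0,0,0,0,6,0.23],[0,0,0,0,0,6,0.23],[0,0,0,0,0,6,0.23],[0,0,0,0,0,6,0.23],[0,0,0,0,0,6,0.23],[0,0,0,0,0,6,0.23],[0,0,0,0,0,6,0.23],[0,0,0,0,0,5,0.23],[0,0,0,0,0,3,0.23]]'
python3 - <<'E'
from fit import *
print(pose(),observe()['force'])
for cam,(r0,r1,c0,c1) in {'scene':(125,225,300,460),'top':(100,200,270,430)}.items():
    im=shot(cam); c=cv2.resize(im['color'][r0:r1,c0:c1],None,fx=5,fy=5,interpolation=cv2.INTER_CUBIC)
    cv2.imwrite(f'pics/{cam}_c.png',c[:,:,::-1])
    D=nets.outline_of('nut_centre',im)
    for d in D[:2]:
        r,cc=np.nonzero(d['pixels']); p=pts(im,d['pixels']); p=p[(p[:,2]>.006)&(p[:,2]<.022)]
        print(cam,d['confidence'],d['position'],'px',r.min(),r.max(),cc.min(),cc.max(),'pts',len(p),p.mean(0),np.percentile(p,5,axis=0),np.percentile(p,95,axis=0))
    for l in ['reacher_grip','jaw_left','jaw_right']:
        for d in nets.outline_of(l,im)[:1]:
            p=pts(im,d['pixels']); p=p[(p[:,2]>.008)&(p[:,2]<.022)]
            print(l,d['confidence'],np.median(p,0),p.min(0),p.max(0))
E
```

```text
t: 8.9
position: [0.4164, -0.1896, 0.0142]
tool_rot: [-0.075, 3.14, 0.002]
force: [0.7, 0.8, -0.1]
opening: 0.0525
gripper_force: 4.7
[[-0.9989 -0.0477  0.0003  0.4164]
 [-0.0477  0.9989  0.0013 -0.1896]
 [-0.0003  0.0013 -1.      0.0142]
 [ 0.      0.      0.      1.    ]] [ 0.6919  0.8499 -0.117 ]
scene 0.5 [197.5, 400.9] px 193 193 397 397 pts 1 [ 0.7368 -0.1322  0.0104] [ 0.7368 -0.1322  0.0104] [ 0.7368 -0.1322  0.0104]
reacher_grip 0.91 [ 0.5383 -0.1861  0.0164] [ 0.3634 -0.2179  0.008 ] [ 0.629  -0.1444  0.022 ]
jaw_right 0.63 [ 0.7015 -0.0179  0.0148] [ 0.6965 -0.0311  0.0084] [ 0.7078 -0.0061  0.0212]
reacher_grip 0.97 [ 0.5425 -0.1842  0.0174] [ 0.4394 -0.2114  0.0082] [ 0.63   -0.1437  0.022 ]
jaw_left 0.4 [ 0.593  -0.1507  0.0156] [ 0.5568 -0.163   0.0105] [ 0.6292 -0.1437  0.0201]
jaw_right 0.5 [ 0.597  -0.2072  0.0164] [ 0.5604 -0.2114  0.0082] [ 0.6332 -0.1997  0.0219]
```

View pics/scene_c.png

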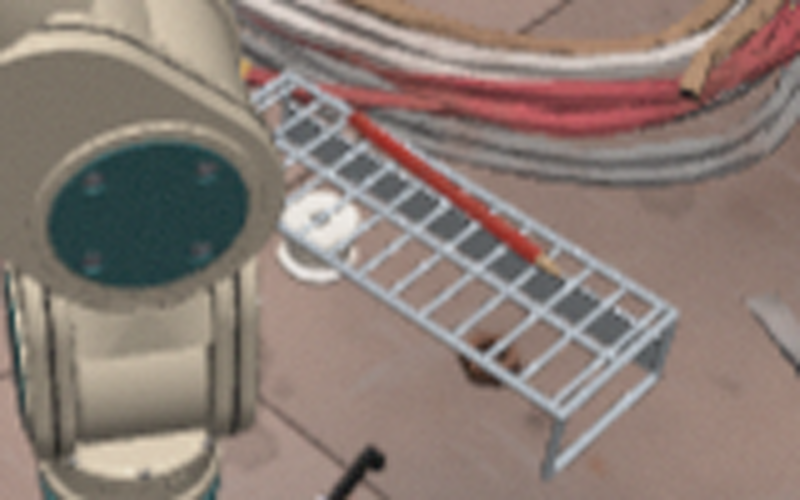

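View pics/top_c.png

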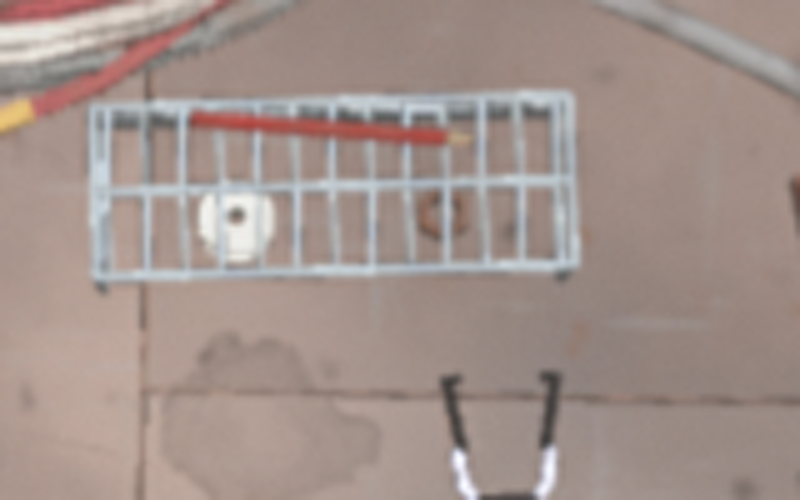

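Scene crop: the nut is centred at crop (490,361). Top crop: the nut is at (442,216), the jaw tips at (450,378) and (552,376), and the reel at (237,225).

```bash
python3 - <<'E'
from fit import *
for cam,(r0,c0),P,h in [('scene',(125,300),[(490,361)],.007),('top',(100,270),[(442,216)],.010),('top',(100,270),[(450,378),(552,376),(560,278),(100,284)],.017)]:
    im=shot(cam); uv=[(c0+a/5-.4,r0+b/5-.4) for a,b in P]; print(cam,onplane(im,uv,h))
T=pose(); e=-T[:2,0]; print('jawc',T[:2,3]+.19*e,'lead',T[:2,3]+.215*e)
E
```

```text
scene [[ 0.7298 -0.1411  0.007 ]]
top [[ 0.7281 -0.1402  0.01  ]]
top [[ 0.6284 -0.1457  0.017 ]
 [ 0.6307 -0.2073  0.017 ]
 [ 0.6903 -0.2115  0.017 ]
 [ 0.6816  0.0665  0.017 ]]
jawc [ 0.606  -0.1806] lead [ 0.631  -0.1793]
```

```bash
python3 -m jog '[[0,0.006,0,0,0,0,0.23],[0,0.01,0,0,0,0,0.23],[0,0.01,0,0,0,0,0.23],[-0.005,0.006,0,0,0,0,0.23],[-0.015,0,0,0,0,0,0.23],[-0.015,0,0,0,0,0,0.23],[-0.01,0,0,0,0,0,0.23],[0,0,0,0,0,0,0.23]]'
python3 - <<'E'
from fit import *
T=pose(); e=-T[:2,0]; print(e,'jawc',T[:2,3]+.19*e,'lead',T[:2,3]+.215*e)
im=shot('top'); c=cv2.resize(im['color'][100:200,270:430],None,fx=5,fy=5,interpolation=cv2.INTER_CUBIC)
cv2.imwrite('pics/top_c2.png',c[:,:,::-1])
E
```

```text
t: 10.55
position: [0.4614, -0.1562, 0.0144]
tool_rot: [-0.078, 3.139, -0.0]
force: [0.6, 0.7, -2.4]
opening: 0.0526
gripper_force: 5.1
[0.9988 0.0494] jawc [ 0.6512 -0.1469] lead [ 0.6761 -0.1456]
```

View pics/top_c2.png

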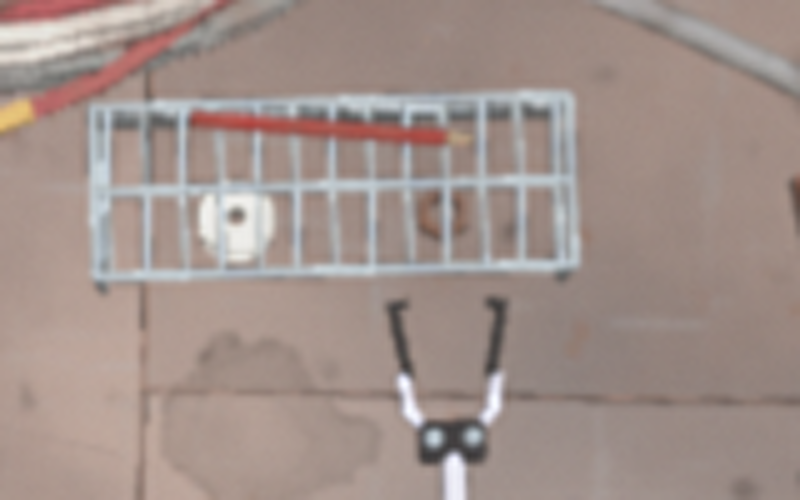

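The lips straddle the nut's line (405 and 492, nut at 442). I go forward 78 mm with 2 mm of left shift.

```bash
python3 -m jog '[[-0.005,0.002,0,0,0,0,0.23],[-0.01,0,0,0,0,0,0.23],[-0.012,0,0,0,0,0,0.23],[-0.012,0,0,0,0,0,0.23],[-0.012,0,0,0,0,0,0.23],[-0.012,0,0,0,0,0,0.23],[-0.01,0,0,0,0,0,0.23],[-0.005,0,0,0,0,0,0.23],[0,0,0,0,0,0,0.23],[0,0,0,0,0,0,0.23]]'
python3 - <<'E'
from fit import *
T=pose(); e=-T[:2,0]; print(e,'jawc',T[:2,3]+.19*e,'lead',T[:2,3]+.215*e)
im=shot('top'); c=cv2.resize(im['color'][100:200,270:430],None,fx=5,fy=5,interpolation=cv2.INTER_CUBIC)
cv2.imwrite('pics/top_c3.png',c[:,:,::-1])
E
```

```text
t: 11.85
position: [0.5375, -0.1502, 0.0144]
tool_rot: [-0.076, 3.14, 0.0]
force: [0.6, 0.2, -2.2]
opening: 0.0526
gripper_force: 4.9
[0.9988 0.0485] jawc [ 0.7273 -0.141 ] lead [ 0.7523 -0.1398]
```

View pics/top_c3.png

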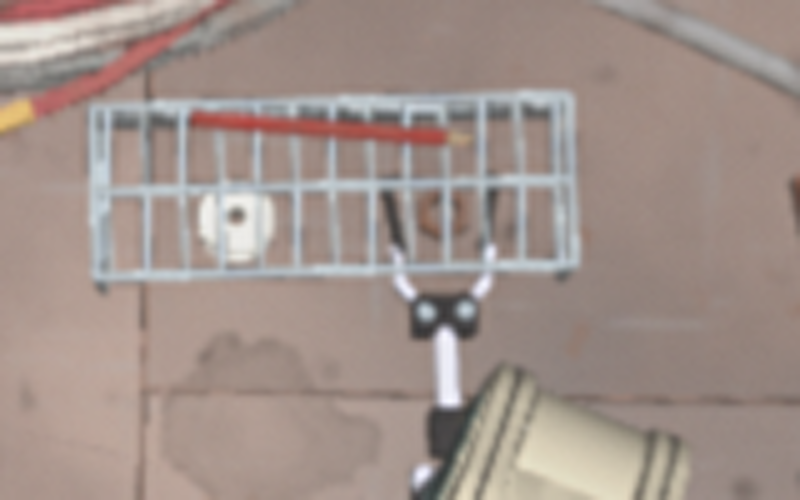

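The jaws straddle the nut (lip ends at y≈178, nut at 442,216). I squeeze, with a slight rise to offset the pads' swing.

```bash
python3 -m jog '[[0,0,-0.0008,0,0,0,0.12],[0,0,-0.0008,0,0,0,0.03],[0,0,-0.0008,0,0,0,-0.06],[0,0,0,0,0,0,-0.15],[0,0,0,0,0,0,-0.25],[0,0,0,0,0,0,-0.25],[0,0,0,0,0,0,-0.25],[0,0,0,0,0,0,-0.25]]' 40
python3 - <<'E'
from fit import *
T=pose(); e=-T[:2,0]; print(e,'jawc',T[:2,3]+.19*e)
im=shot('top'); c=cv2.resize(im['color'][100:200,270:430],None,fx=5,fy=5,interpolation=cv2.INTER_CUBIC)
cv2.imwrite('pics/top_c4.png',c[:,:,::-1])
E
```

```text
t: 12.9
position: [0.5373, -0.1501, 0.0166]
tool_rot: [0.077, -3.14, -0.0]
force: [-0.5, 0.3, -3.1]
opening: 0.042
gripper_force: 42.4
[0.9988 0.0488] jawc [ 0.7271 -0.1408]
```

View pics/top_c4.png

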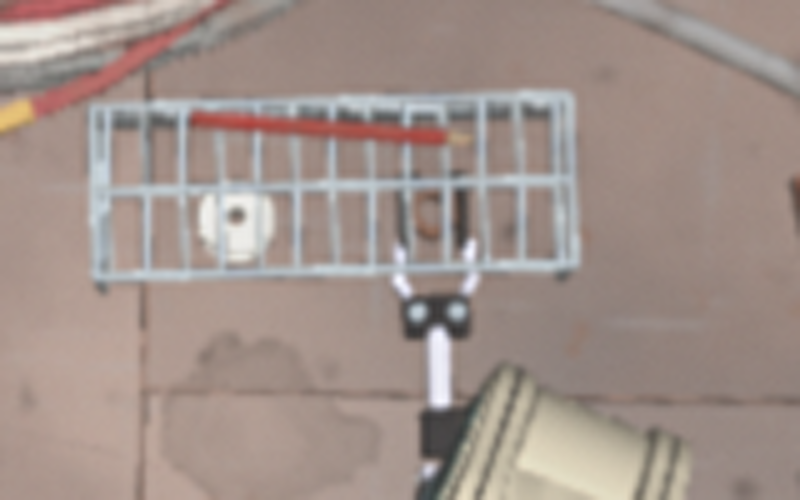

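The jaws have closed on the nut (430,215) at 42 N. I draw it back along the tool.

```bash
python3 -m jog '[[0.004,0,0,0,0,0,-0.25],[0.008,0,0,0,0,0,-0.25],[0.012,0,0,0,0,0,-0.25],[0.014,0,0,0,0,0,-0.25],[0.014,0,0,0,0,0,-0.25],[0.014,0,0,0,0,0,-0.25],[0.014,0,0,0,0,0,-0.25],[0.014,0,0,0,0,0,-0.25],[0.014,0,0,0,0,0,-0.25],[0.014,0,0,0,0,0,-0.25]]'
python3 -m jog '[[0.012,0,0,0,0,0,-0.25],[0.01,0,0,0,0,0,-0.25],[0.006,0,0,0,0,0,-0.25],[0,0,0,0,0,0,-0.25],[0,0,0,0,0,0,-0.25]]'
python3 - <<'E'
from fit import *
T=pose(); e=-T[:2,0]; print(e,'jawc',T[:2,3]+.19*e)
im=shot('top'); c=cv2.resize(im['color'][120:240,270:430],None,fx=5,fy=5,interpolation=cv2.INTER_CUBIC)
cv2.imwrite('pics/top_c5.png',c[:,:,::-1])
for d in nets.outline_of('nut_centre',im)[:2]: print(d['confidence'],onplane(im,[d['position'][::-1]],.01))
E
```

```text
t: 14.2
position: [0.4147, -0.1563, 0.0168]
tool_rot: [-0.076, 3.141, -0.0]
force: [0.1, -0.3, -3.4]
opening: 0.0424
gripper_force: 42.3
t: 14.82
position: [0.3882, -0.1578, 0.0169]
tool_rot: [-0.077, 3.14, -0.001]
force: [0.4, 0.5, -4.3]
opening: 0.042
gripper_force: 42.3
[0.9988 0.0487] jawc [ 0.578  -0.1485]
0.5 [[ 0.5896 -0.1617  0.01  ]]
```

View pics/top_c5.png

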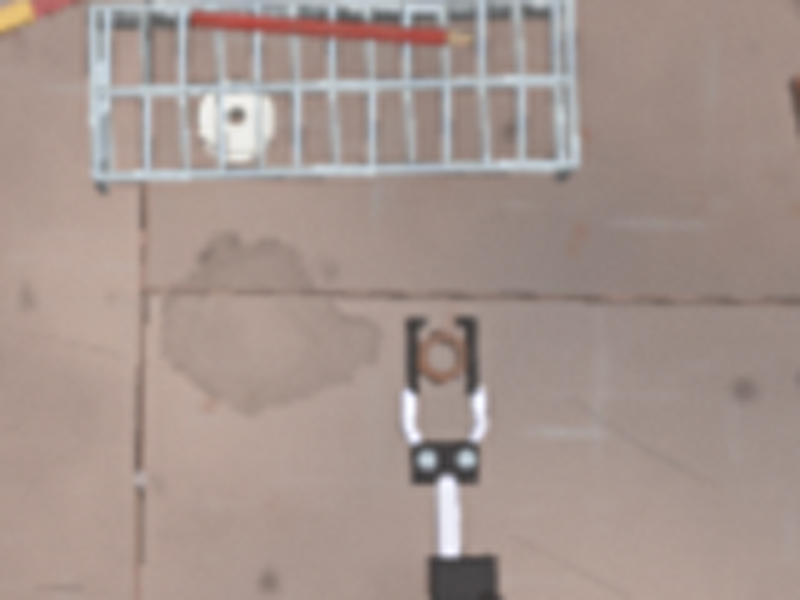

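The nut is in the jaws well out in front of the rack (442,355). I let go and lift clear.

```bash
python3 -m jog '[[0,0,0.002,0,0,0,-0.1],[0,0,0,0,0,0,0.1],[0,0,0,0,0,0,0.25],[0,0,0,0,0,0,0.4],[0,0,0,0,0,0,0.7],[0,0,0,0,0,0,1],[0,0,0,0,0,0,1],[0,0,0,0,0,0,1]]'
python3 -m jog '[[0,0,-0.01,0,0,0,1],[0,0,-0.03,0,0,0,1],[0,0,-0.04,0,0,0,1],[0,0,-0.04,0,0,0,1],[0,0,-0.04,0,0,0,1],[0,0,0,0,0,0,1],[0,0,0,0,0,0,1],[0,0,0,0,0,0,1]]'
python3 - <<'E'
from fit import *
im=shot('top'); c=cv2.resize(im['color'][120:240,190:450],None,fx=3,fy=3,interpolation=cv2.INTER_CUBIC)
cv2.imwrite('pics/top_c6.png',c[:,:,::-1])
E
```

```text
t: 15.92
position: [0.3877, -0.1576, 0.0147]
tool_rot: [-0.076, 3.141, -0.0]
force: [-0.6, -0.5, 0.5]
opening: 0.0854
gripper_force: 0.0
t: 16.92
position: [0.3865, -0.1568, 0.1734]
tool_rot: [0.076, -3.138, -0.002]
force: [-0.5, -0.3, 0.2]
opening: 0.0852
gripper_force: 0.0
```

View pics/top_c6.png

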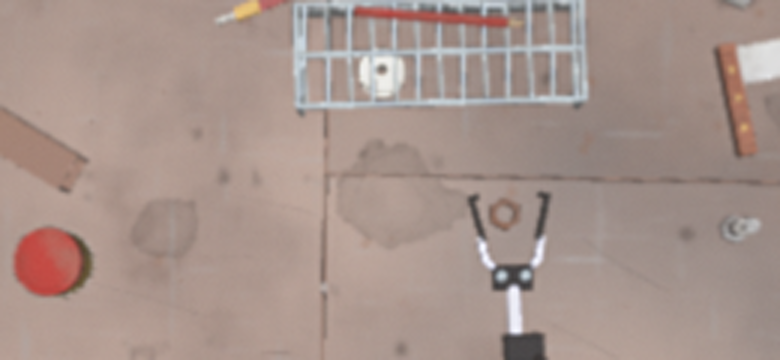

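The jaws are open, the nut lies free at (504,213), and the reel, tin and bolt have not moved.

```bash
python3 -c "from workcell import job; print(job.job_done())"
```

```text
the job is handed in; nothing more can be done
None
```

The nut is out from under the rack and lies free on the bench between the reacher's open jaws. The reel, tin and bolt look unmoved in the last picture, and I handed the job in at about 17 s on the robot's clock.

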